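# Present the jar tray of a stockroom rack

## Robot

A 7-joint arm with a two-finger parallel gripper is mounted at the origin on the work surface. World frame = base frame: x ahead of the robot, y to its left, z up, the work surface at z = 0. Lengths are in mm, angles in rad, forces in N, time in s.
With the tool pointing down it reaches from about 400 to 850 mm from the base axis. Payload 4.5 kg.
Tool frame: the origin (TCP) lies between the finger pads; the fingertips stand 14 mm ahead of it and the grasp point (between the pads) lies 5 mm behind it (bot.tip_reach is the distance from the TCP to the fingertips, in mm); z points along the fingers, y is the line along which they close (so a half turn about z gives the same grasp; the last joint's range is limited). The gripper opens to 85 mm and grips with 20 to 120 N. Pads are 22 mm wide; open, the fingers measure 114 mm over their backs; the gripper's body (76 mm by 85 mm) begins 54 mm behind the grasp point. The pads swing forward as they close: fully open they stand 13 mm farther back than shut.
Start: joints at [-1.099, 0.689, -0.195, 1.565, 0.157, 0.902, -0.215], TCP at [264.953, 566.089, 211.617] pointing down, gripper open.
Joint ranges: [-3.01, 3.01], [-0.46, 2.08], [-1.47, 1.51], [0.13, 2.56], [-1, 4.14], [0.04, 2.09], [-2.66, 2.66]. Speed limits (rad/s): [2.57, 2.57, 3.14, 3.14, 3.14, 3.14, 3.14].

## Interface

Orientations are given as a rotation vector (axis times angle).
In Python, from rig import read_state, capture, ticket, bot gives the robot as it stands. The module is installed in compiled form; this text tells all that it offers.
- The arm moves only by the tool send_rows, never from a script. Its argument "steps" is text: rows parted by semicolons, each of 7 numbers parted by spaces: the closure, from 0 (fully open) to 1 (shut), then the shift along the tool's x, y, z as a fraction of full scale, then the turn, a rotation vector about the tool's x, y, z as a fraction of full scale. In form: gripper tx ty tz ax ay az; .... A call has 1 to 20 rows; each row shifts and turns the commanded pose from where the row before left it, along the tool's axes as they then stand; what a row does not reach is not made up. Full scale, the value 1, is 0.025 m for a shift and 6 degrees for a turn. A row lasts 1/12 s, in which the tool goes at most 41.7 mm and 7.16 degrees, less where a joint would pass 70% of its speed; a pose out of reach is approached as far as the arm can. A call with a number of a shift or a turn outside -1 to 1 is refused whole. A call with a gripper value outside its range is refused whole. The fingers move at their own pace and stop on an object; "squeeze" is the grip in N (left out, the last holds). Time passes only in rows, so rows that do not move let the fingers close. It gives the time, the measured TCP pose, the force, the opening and the grip force at its end, in the units of the state.
- read_state(): the state, without advancing time (a new reading comes with each control period).
- capture(name): name is "scene" or "top"; returns a dict with "img" (420x560x3 uint8, blue, green, red), "camera_matrix" (3x3 intrinsics, pixels), "rvec" (rotation vector, rad) and "tvec" (3), from world to camera coordinates, as OpenCV has them. Camera axes: x right, y down, z forward; pixel columns grow to the right and rows downward; lengths in mm; the calibration is good to about 2 mm. A picture is of the moment at which its call begins. There is no depth.
- ticket.finish_job(): hands the job in; it is judged then, once.
The state is a dict: "time": time; "joints": joint angles; "dq": joint speeds; "joint_efforts": joint torques, N m; "eef_pos": TCP position; "tcp_rot": TCP orientation; "wrist_force": force on the tool from outside, world axes, zero at the start; "wrist_torque": the same for the moment, N m; "gripper_width": finger opening in mm; "finger_force": force on a finger pad.
Only numpy, scipy, OpenCV 4.12 (cv2) and the standard library are available. Lean on these libraries where they do the work, as an engineer would, in place of code of your own. Each camera call takes 0.05 s, during which the arm holds its last target. There are 200 camera calls.

## Task

A bench rack in a food store has three pull-out trays side by side, and the empty one has been left standing out. So that only one tray is ever out, first push the empty tray fully home; then hook a fingertip behind the lip of the tray that carries the two round jars and draw it out as far as it goes. Only touch the trays: lift nothing, leave the jars standing untouched in their tray and everything else where it is, and finish with the hand clear.

Things in the scene. Friction and masses are not known exactly. Their poses are not given: they have to be found in the camera images.
- empty_tray (a joint): how far the empty tray stands out, m: 0 fully home, 0.14 fully out (firm stops at both). Runs level and straight on rails, stays where left; moving it takes about 2.5 N plus 6 N per m/s.
- jar_tray (a joint): the same for the tray that carries the two jars; starts home at 0; 0.14 is fully out.
- carton_tray (a joint): the same for the tray that carries the two milk cartons; starts home at 0 and stays home.
- empty_lip (a point): middle of the top edge of the upright front lip of the empty tray, moving with it; starts 90 to 130 mm out. All trays alike, steel, 112 mm wide, 235 long: lip a flat upright plate 6 thick (3 either side of this point), from 18 to 78 above the table; pan floor 24, side walls 45 above the table. Own x points back into the rack, z up; draws out along -x. 
- jar_lip (a point): middle of the top edge of the upright front lip of the jar tray, moving with it. All trays alike, steel, 112 mm wide, 235 long: lip a flat upright plate 6 thick (3 either side of this point), from 18 to 78 above the table; pan floor 24, side walls 45 above the table. Own x points back into the rack, z up; draws out along -x. Pan free for 90 behind the lip.
- carton_lip (a point): middle of the top edge of the upright front lip of the carton tray. All trays alike, steel, 112 mm wide, 235 long: lip a flat upright plate 6 thick (3 either side of this point), from 18 to 78 above the table; pan floor 24, side walls 45 above the table. Own x points back into the rack, z up; draws out along -x. 
- rack: fixed low dark steel rack, 414 wide (y), to 280 deep, at most 70 high, holding the three trays in lanes 135 apart (centre lane at its own y = 0; which tray is in which lane varies). Origin on the table, under the lip of the middle tray when that is home; x points to the rack's back. Lane guides reach 30 above the table, the end cheeks 60.
- jar_left: loose jar with a lid, 46 diameter, 85 high, about 0.15 kg, standing in the jar tray, on the +y side of it, about 128 behind the lip; origin at the centre of its underside. Not to be touched.
- jar_right: loose jar with a lid, 46 diameter, 85 high, about 0.15 kg, standing in the jar tray, on the -y side of it, about 128 behind the lip; origin at the centre of its underside. Not to be touched.
- carton_left: loose milk carton 45 x 45, 126 high, on the +y side of the carton tray; origin at the centre of its underside. Leave alone.
- carton_right: loose milk carton 45 x 45, 126 high, on the -y side of the carton tray; origin at the centre of its underside. Leave alone.
- tin: loose tin 66 diameter, 58 high, standing on the table 80 to 120 in front of the closed carton tray's lip; origin at the centre of its underside. Leave alone.
- tape: loose red hand tape dispenser lying on the table beside the rack (its +y side), about 230 x 90, 42 high; origin on its underside, x along it. Leave alone.
- coffee: loose coffee jar 80 diameter, 170 high, beside the rack (its -y side); origin at the centre of its underside. Leave alone.
- beans: loose cardboard packet 90 x 60, 130 high, beside the rack (its +y side); origin at the centre of its underside. Leave alone.
- cup: loose white mug 80 diameter, 85 high, handle at its +y, beside the rack's front (its -y side); origin at the centre of its underside. Leave alone.

How it is judged:
By the outcome, as a careful person would: the job done as asked, in the order asked, and still so for the second after the job is handed in, with the robot touching nothing.
It also fails if it takes over 51 s, if anything falls off the work surface, if the arm or the gripper's body presses on something with over 40 N, if the wrist force passes 120 N, or if a joint passes its speed limit or range.

## Working session

There is one attempt and no reset: what is moved stays moved. The work goes in short steps, Python scripts to look and compute and a tool call to move; the robot and the scene stay as the last step left them, time stands still between calls to the robot, and variables do not carry over. Pictures are saved under pics/ and viewed, at most 10 in all, crops included, and the job is handed in when it is done.

Besides the shell and the picture viewer there is one more tool, called after "Request:" as name(argument=value, ...) on one line, values as JSON. send_rows: Moves the arm, as the interface text tells. Its arguments: {"type":"object","properties":{"steps":{"type":"string"},"squeeze":{"type":"number"}},"required":["steps"]}

```bash
mkdir -p pics
python3 - <<'E'
from rig import *
import cv2
s=read_state();print(s['time'],s['eef_pos'],s['tcp_rot'],s['gripper_width'])
for n in('scene','top'):
    c=capture(n);cv2.imwrite(f'pics/{n}0.png',c['img']);print(n,c['camera_matrix'],c['rvec'],c['tvec'])
E
```

```text
0.0 [264.71805886 565.38232447 210.75298951] [-6.81999223e-01 -3.06640156e+00  2.97677304e-03] 85.1397332103143
scene [[441.15201329   0.         279.51392835]
 [  0.         441.15201329 211.02499102]
 [  0.           0.           1.        ]] [ 0.97935974  2.36191893 -1.15574679] [ 410.74325744 -186.68485784 1510.3562892 ]
top [[392.99482163   0.         278.49979423]
 [  0.         392.99482163 211.14107446]
 [  0.           0.           1.        ]] [ 2.1632642  -2.14511807  0.08777668] [  24.05275472  602.06827378 1101.53872773]
```

View pics/scene0.png

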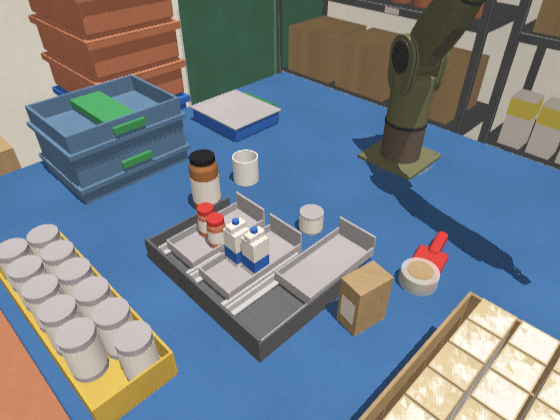

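View pics/top0.png

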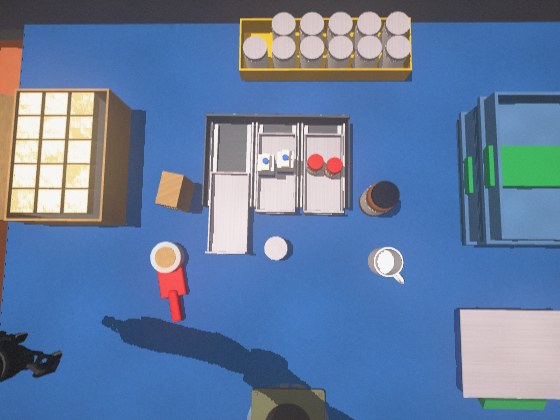

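The top view shows the empty tray in the left (+y) lane with its lip near (229,253). The cartons are in the middle lane, lip near (276,212), and the jars are in the right lane, lip near (324,213). The tin is at (276,248) and the mug at (386,263). I'll enlarge the lips before measuring.

```bash
cat > h.py <<'E'
import numpy as np,cv2
from rig import *
def w(c,uv,z):
    R=cv2.Rodrigues(np.array(c['rvec'],float))[0];t=np.array(c['tvec'],float).ravel()
    p=cv2.undistortPoints(np.array([[uv]],float),np.array(c['camera_matrix']),None).ravel()
    d=R.T@np.r_[p,1];o=-R.T@t
    return (o+d*(z-o[2])/d[2])
E
python3 - <<'E'
from h import *
c=capture('top');i=c['img'][105:265,195:365]
cv2.imwrite('pics/crop.png',cv2.resize(i,None,fx=3.7,fy=3.7,interpolation=cv2.INTER_CUBIC)[:600])
for n,uv,z in[('empty',(229,253),78),('jar',(324,213),78),('carton',(276,212),78),('tin',(276,248),58),('mug',(386,263),85),('rackBL',(206,116),60),('rackBR',(349,116),60),('jarL',(316,161),112),('jarR',(334,165),112)]:print(n,w(c,uv,z).round(1))
E
```

```text
empty [480.4 162.8  78. ]
jar [592.7 -97.7  78. ]
carton [594.5  34.8  78. ]
tin [495.5  34.4  58. ]
mug [ 457.7 -263.4   85. ]
rackBL [875.4 241.8  60. ]
rackBR [ 875.7 -171.8   60. ]
jarL [730.9 -73.4 112. ]
jarR [ 720. -122.  112.]
```

View pics/crop.png

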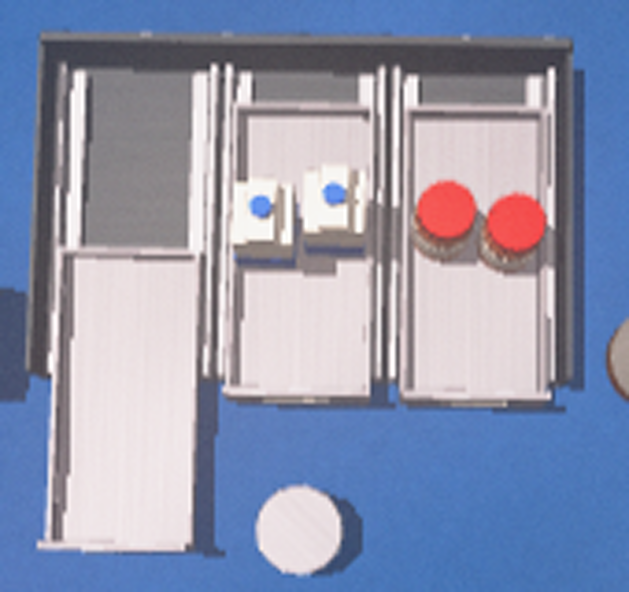

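Request:
send_rows(steps="1 0 0 0 0 0 -0.836; 1 0 0 0 0 0 -0.836; 1 0 0 0 0 0 -0.836; 1 0 0 0 0 0 -0.836; 1 0 0 0 0 0 -0.836; 1 -0.42 -1 0 0 0 0; 1 -0.42 -1 0 0 0 0; 1 -0.42 -1 0 0 0 0; 1 -0.42 -1 0 0 0 0; 1 -0.42 -1 0 0 0 0; 1 -0.42 -1 0 0 0 0; 1 -0.42 -1 0 0 0 0; 1 -0.42 -1 0 0 0 0; 1 -0.42 -1 0 0 0 0; 1 -0.42 -1 0 0 0 0; 1 -0.42 -1 0 0 0 0; 1 -0.42 -1 0 0 0 0; 1 -0.42 -1 0 0 0 0; 1 -0.42 -1 0 0 0 0; 1 -0.42 -1 0 0 0 0")

```text
time: 1.82
eef_pos: [422.7, 189.7, 211.5]
tcp_rot: [0.0, -3.141, 0.0]
wrist_force: [0.5, -0.0, -0.9]
gripper_width: -0.5
finger_force: 0.0
```

Request:
send_rows(steps="1 0 -0.75 0 0 0 0; 1 0 0 1 0 0 0; 1 0 0 1 0 0 0; 1 0 0 1 0 0 0; 1 0 0 1 0 0 0; 1 0 0 1 0 0 0; 1 0 0 0.9 0 0 0; 1 0 0 0 0 0 0; 1 0 0 0 0 0 0; 1 0 0 0 0 0 0")

```text
time: 2.65
eef_pos: [422.8, 172.6, 64.8]
tcp_rot: [0.0, 3.141, 0.001]
wrist_force: [-0.0, -0.2, 0.4]
gripper_width: 0.0
finger_force: 0.0
```

Run:
```python
from h import *
c=capture('top');i=c['img'][105:265,195:365]
cv2.imwrite('pics/crop1.png',cv2.resize(i,None,fx=3.7,fy=3.7,interpolation=cv2.INTER_CUBIC)[:600])
```

```text
(no output)
```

View pics/crop1.png

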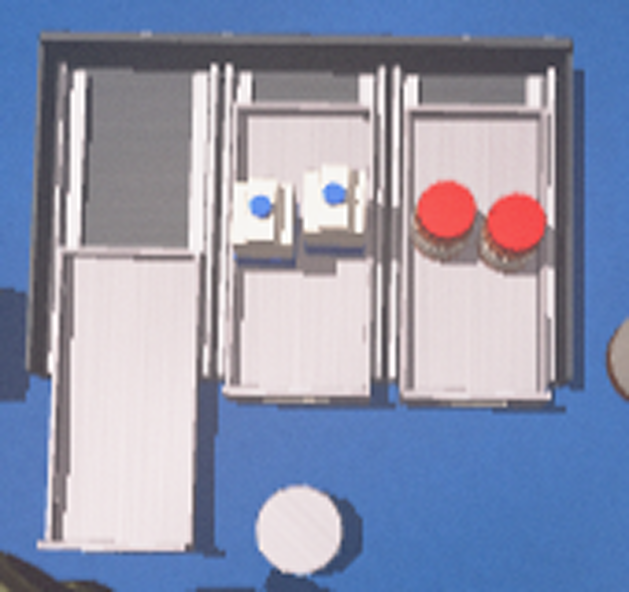

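The finger is standing in front of the empty lip at y≈172, with the tip 51 above the table. Everything else looks unmoved. Starting the push.

Request:
send_rows(steps="1 -0.4 0 0 0 0 0; 1 -0.4 0 0 0 0 0; 1 -0.3 0 0.2 0 0 0; 1 -0.3 0 0.1 0 0 0; 1 -0.3 0 0 0 0 0; 1 -0.3 0 0 0 0 0; 1 -0.3 0 0 0 0 0; 1 -0.3 0 0 0 0 0; 1 -0.3 0 0 0 0 0; 1 -0.3 0 0 0 0 0; 1 -0.3 0 0 0 0 0; 1 -0.3 0 0 0 0 0; 1 -0.3 0 0 0 0 0; 1 -0.3 0 0 0 0 0; 1 -0.3 0 0 0 0 0; 1 -0.3 0 0 0 0 0")

```text
time: 4.03
eef_pos: [548.1, 171.5, 56.6]
tcp_rot: [-0.001, -3.141, 0.002]
wrist_force: [-2.7, -2.8, 3.7]
gripper_width: -0.1
finger_force: 2.4
```

Request:
send_rows(steps="1 -0.2 0 0 0 0 0; 1 -0.2 0 0 0 0 0; 1 -0.2 0 0 0 0 0; 1 -0.2 0 0 0 0 0; 1 -0.1 0 0 0 0 0; 1 -0.1 0 0 0 0 0; 1 -0.1 0 0 0 0 0")

```text
time: 4.62
eef_pos: [575.0, 172.5, 56.6]
tcp_rot: [0.0, -3.141, -0.0]
wrist_force: [-2.3, -3.7, 3.8]
gripper_width: -0.1
finger_force: 2.1
```

Request:
send_rows(steps="1 -0.08 0 0 0 0 0; 1 -0.08 0 0 0 0 0")

```text
time: 4.78
eef_pos: [579.0, 172.4, 56.6]
tcp_rot: [0.0, -3.141, -0.0]
wrist_force: [-2.3, -3.3, 2.8]
gripper_width: -0.2
finger_force: 2.0
```

Request:
send_rows(steps="1 -0.08 0 0 0 0 0; 1 -0.08 0 0 0 0 0; 1 -0.08 0 0 0 0 0")

```text
time: 5.03
eef_pos: [585.1, 172.4, 56.6]
tcp_rot: [0.0, -3.142, -0.0]
wrist_force: [-2.6, -3.6, 1.9]
gripper_width: 0.3
finger_force: 1.9
```

Request:
send_rows(steps="1 -0.08 0 0 0 0 0; 1 -0.08 0 0 0 0 0")

```text
time: 5.2
eef_pos: [588.2, 172.2, 56.5]
tcp_rot: [-0.0, -3.14, 0.001]
wrist_force: [-8.0, -3.2, 6.7]
gripper_width: 0.1
finger_force: 4.8
```

Request:
send_rows(steps="1 -0.08 0 0 0 0 0; 1 0 0 0 0 0 0")

```text
time: 5.37
eef_pos: [588.2, 172.2, 56.4]
tcp_rot: [0.001, -3.136, 0.002]
wrist_force: [-8.3, -3.3, 7.5]
gripper_width: -0.3
finger_force: 5.6
```

Run:
```python
from rig import *
s=read_state();print(s['eef_pos'],s['wrist_force'])
```

```text
[588.19245982 172.21266607  56.4055286 ] [-8.29800724 -3.31650644  7.51189886]
```

Request:
send_rows(steps="1 -0.2 0 0 0 0 0; 1 -0.2 0 0 0 0 0; 1 0 0 0 0 0 0; 1 0 0 0 0 0 0")

```text
time: 5.7
eef_pos: [588.4, 172.0, 56.1]
tcp_rot: [0.005, -3.119, 0.009]
wrist_force: [-25.3, -3.3, 23.9]
gripper_width: -0.1
finger_force: 17.5
```

Request:
send_rows(steps="1 0.4 0 0 0 0 0; 1 0.4 0 0 0 0 0; 1 0.8 0 0 0 0 0; 1 0.8 0 0 0 0 0; 1 0 0 -1 0 0 0; 1 0 0 -1 0 0 0; 1 0 0 -1 0 0 0; 1 0 0 -1 0 0 0; 1 0 0 -1 0 0 0; 1 0 0 -1 0 0 0; 1 0 0 -0.6 0 0 0; 1 0 0 0 0 0 0; 1 0 0 0 0 0 0")

```text
time: 6.78
eef_pos: [542.4, 173.9, 222.6]
tcp_rot: [-0.001, 3.138, 0.005]
wrist_force: [-0.7, 0.4, -0.5]
gripper_width: -0.3
finger_force: 0.0
```

Request:
send_rows(steps="1 -0.3 -1 0 0 0 0; 1 -0.3 -1 0 0 0 0; 1 -0.3 -1 0 0 0 0; 1 -0.3 -1 0 0 0 0; 1 -0.3 -1 0 0 0 0; 1 -0.3 -1 0 0 0 0; 1 -0.3 -1 0 0 0 0; 1 -0.3 -1 0 0 0 0; 1 -0.3 -1 0 0 0 0; 1 -0.3 -1 0 0 0 0; 1 0 -0.7 0 0 0 0; 1 0 0 0 0 0 0; 1 0 0 0 0 0 0")

```text
time: 7.87
eef_pos: [615.6, -95.9, 220.0]
tcp_rot: [-0.003, -3.14, -0.001]
wrist_force: [0.0, 0.6, 0.4]
gripper_width: 0.3
finger_force: 0.0
```

Run:
```python
from h import *
s=read_state();print(s['eef_pos'])
c=capture('top');i=c['img'][105:265,195:365]
cv2.imwrite('pics/crop2.png',cv2.resize(i,None,fx=3.7,fy=3.7,interpolation=cv2.INTER_CUBIC)[:600])
cv2.imwrite('pics/s2.png',cv2.resize(capture('scene')['img'][150:350,130:400],None,fx=2.9,fy=2.9,interpolation=cv2.INTER_CUBIC)[:600])
```

```text
[615.58217999 -95.94688895 219.95524499]
```

View pics/crop2.png

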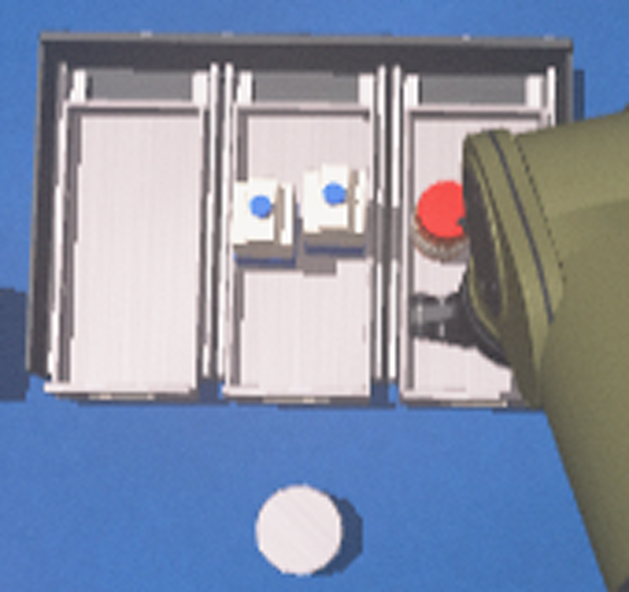

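View pics/s2.png

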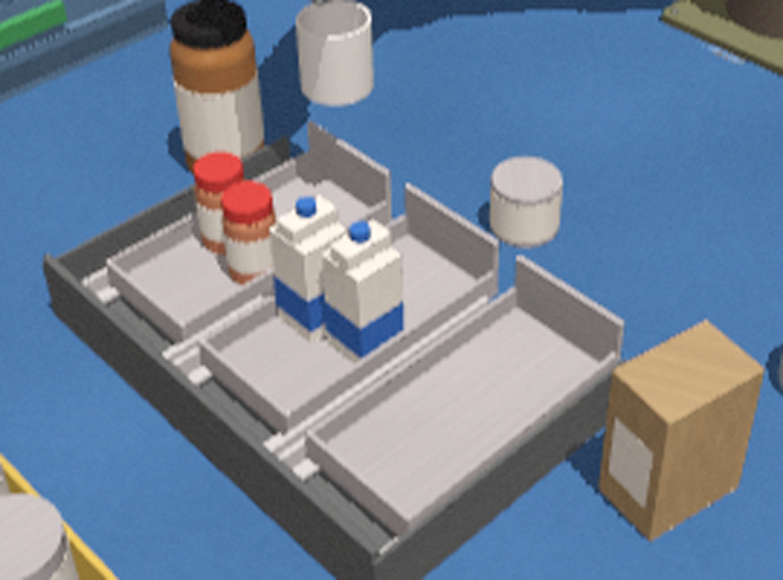

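The empty tray is home: its lip is at row ~390 in the crop, in line with the carton lip. The cartons, jars and tin stand where they were. Before going down, I'll check where the fingertip projects in both views, since the scene crop doesn't show the hand.

Run:
```python
from h import *
for n in('top','scene'):
    c=capture(n)
    p=cv2.projectPoints(np.array([[615.6,-96,206],[615.6,-96,30],[593,-97.5,78.]]),c['rvec'],c['tvec'],c['camera_matrix'],None)[0].reshape(-1,2);print(n,p.round(1).tolist(), ((p-[195,105])*3.7).round().tolist())
    if n=='scene': cv2.imwrite('pics/s3.png',c['img'])
```

```text
top [[328.0, 198.3], [321.9, 206.8], [323.9, 212.9]] [[492.0, 345.0], [469.0, 377.0], [477.0, 399.0]]
scene [[242.0, 161.6], [245.5, 217.0], [250.6, 199.1]] [[174.0, 209.0], [187.0, 414.0], [206.0, 348.0]]
```

View pics/s3.png

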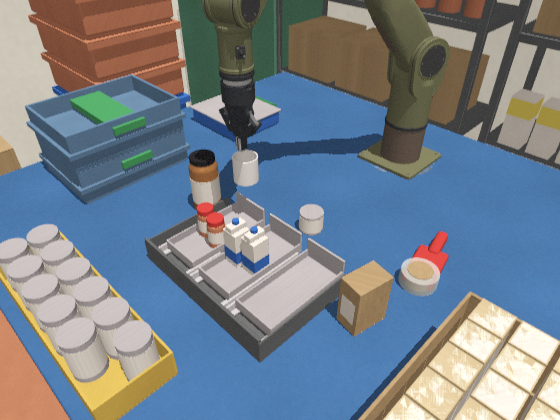

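The fingertips hang near (241,155) in the scene view, above the mug and jar tray as projected. The fingers are in line with the free pan behind the jar lip, so I'm going down.

Request:
send_rows(steps="1 -0.5 0 0 0 0 0; 1 0 0 0.8 0 0 0; 1 0 0 0.8 0 0 0; 1 0 0 0.8 0 0 0; 1 0 0 0.8 0 0 0; 1 0 0 0.6 0 0 0; 1 0 0 0.6 0 0 0; 1 0 0 0.6 0 0 0; 1 0 0 0.6 0 0 0; 1 0 0 0.4 0 0 0; 1 0 0 0.4 0 0 0; 1 0 0 0 0 0 0; 1 0 0 0 0 0 0; 1 0 0 0 0 0 0")

```text
time: 9.23
eef_pos: [629.1, -94.9, 62.3]
tcp_rot: [-0.0, 3.14, 0.0]
wrist_force: [-0.1, 0.0, -0.8]
gripper_width: 0.2
finger_force: 0.0
```

Request:
send_rows(steps="1 0 0 0.35 0 0 0; 1 0 0 0 0 0 0; 1 0.2 0 0 0 0 0; 1 0.1 0 0 0 0 0; 1 0.1 0 0 0 0 0; 1 0.1 0 0 0 0 0; 1 0.1 0 0 0 0 0; 1 0.1 0 0 0 0 0; 1 0.1 0 0 0 0 0; 1 0.1 0 0 0 0 0; 1 0.1 0 0 0 0 0; 1 0.1 0 0 0 0 0; 1 0.1 0 0 0 0 0")

```text
time: 10.32
eef_pos: [598.7, -95.1, 53.0]
tcp_rot: [0.0, 3.14, 0.0]
wrist_force: [3.5, 0.0, -1.1]
gripper_width: -0.3
finger_force: 1.3
```

Request:
send_rows(steps="1 0.13 0 0 0 0 0; 1 0.15 0 0 0 0 0; 1 0.18 0 0 0 0 0; 1 0.2 0 0 0 0 0; 1 0.2 0 0 0 0 0; 1 0.2 0 0 0 0 0; 1 0.2 0 0 0 0 0; 1 0.2 0 0 0 0 0; 1 0.2 0 0 0 0 0; 1 0.2 0 0 0 0 0; 1 0.2 0 0 0 0 0; 1 0.2 0 0 0 0 0; 1 0.2 0 0 0 0 0; 1 0.2 0 0 0 0 0; 1 0.2 0 0 0 0 0; 1 0.2 0 0 0 0 0; 1 0.2 0 0 0 0 0; 1 0.2 0 0 0 0 0; 1 0.18 0 0 0 0 0; 1 0.15 0 0 0 0 0")

```text
time: 11.98
eef_pos: [503.0, -95.3, 52.8]
tcp_rot: [-0.0, -3.141, 0.0]
wrist_force: [2.5, 2.3, 0.9]
gripper_width: -0.0
finger_force: 1.4
```

Request:
send_rows(steps="1 0.1 0 0 0 0 0; 1 0.1 0 0 0 0 0; 1 0.08 0 0 0 0 0; 1 0.08 0 0 0 0 0; 1 0.08 0 0 0 0 0; 1 0.08 0 0 0 0 0")

```text
time: 12.48
eef_pos: [490.6, -95.2, 52.8]
tcp_rot: [0.0, 3.141, 0.0]
wrist_force: [2.3, 1.9, 0.0]
gripper_width: -0.3
finger_force: 1.3
```

Request:
send_rows(steps="1 0.1 0 0 0 0 0; 1 0.1 0 0 0 0 0; 1 0.1 0 0 0 0 0; 1 0.1 0 0 0 0 0; 1 0.08 0 0 0 0 0; 1 0.06 0 0 0 0 0; 1 0.06 0 0 0 0 0")

```text
time: 13.07
eef_pos: [475.5, -95.1, 52.8]
tcp_rot: [-0.0, -3.142, -0.0]
wrist_force: [2.1, 2.2, 0.1]
gripper_width: -0.3
finger_force: 1.3
```

Request:
send_rows(steps="1 0.06 0 0 0 0 0; 1 0.06 0 0 0 0 0; 1 0.06 0 0 0 0 0; 1 0.06 0 0 0 0 0")

```text
time: 13.4
eef_pos: [471.4, -95.1, 53.0]
tcp_rot: [-0.0, 3.138, 0.001]
wrist_force: [7.4, 1.3, -4.4]
gripper_width: -0.0
finger_force: 3.5
```

Request:
send_rows(steps="1 0.12 0 0 0 0 0; 1 0.12 0 0 0 0 0; 1 0.1 0 0 0 0 0; 1 0 0 0 0 0 0")

```text
time: 13.73
eef_pos: [471.5, -94.9, 53.6]
tcp_rot: [0.0, 3.123, 0.003]
wrist_force: [17.3, -0.5, -11.0]
gripper_width: 0.4
finger_force: 8.3
```

It's at the firm stop. Backing off from the lip into the free pan, then lifting clear.

Request:
send_rows(steps="1 -0.2 0 0 0 0 0; 1 -0.2 0 0 0 0 0; 1 -0.3 0 0 0 0 0; 1 -0.3 0 0 0 0 0; 1 0 0 0 0 0 0; 1 0 0 0 0 0 0; 1 0 0 -0.5 0 0 0; 1 0 0 -0.8 0 0 0; 1 0 0 -1 0 0 0; 1 0 0 -1 0 0 0; 1 0 0 -1 0 0 0; 1 0 0 -1 0 0 0; 1 0 0 -1 0 0 0; 1 0 0 -0.5 0 0 0; 1 0 0 0 0 0 0; 1 0 0 0 0 0 0")

```text
time: 15.07
eef_pos: [485.4, -95.5, 222.8]
tcp_rot: [-0.001, -3.141, 0.001]
wrist_force: [-0.7, -1.1, -0.0]
gripper_width: -0.3
finger_force: 0.0
```

Run:
```python
from h import *
s=read_state();print(s['eef_pos'],s['wrist_force'])
c=capture('top');a=c['img'][100:290,150:420];b=capture('scene')['img'][120:310,130:400]
cv2.imwrite('pics/end.png',cv2.resize(np.vstack([a,b]),None,fx=1.57,fy=1.57,interpolation=cv2.INTER_CUBIC))
```

```text
[485.38980396 -95.54931679 222.77846978] [-0.7001126  -1.12945048 -0.04890936]
```

View pics/end.png

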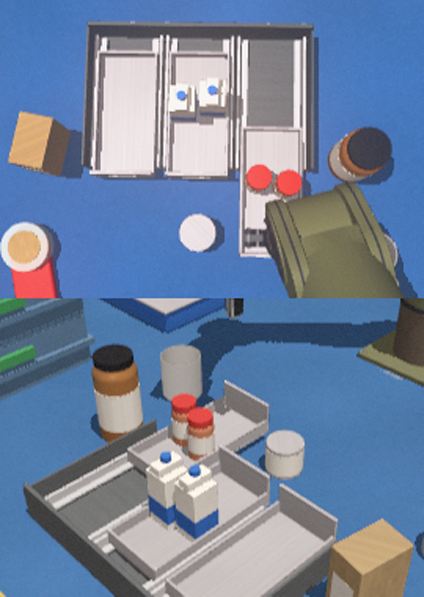

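The last picture shows the jar tray fully out with its front edge at (270,253) and both jars standing. The empty and carton trays are home, nothing else has moved, and the hand is high and clear.

```bash
python3 -c "
from rig import *
print(ticket.finish_job())"
```

```text
the job is handed in; nothing more can be done
None
```

I pushed the empty tray home to its stop, then drew the jar tray out to its stop. In the last pictures both jars are standing and nothing else has moved; the hand was raised clear and the job handed in at about 15 s (no verdict was returned).

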